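# Clear the chopping board and hold the cook's knife ready over it

### The job

Get the chopping board ready for cutting: stand the two spice jars that were left on it upright in the two empty compartments of the wooden spice tray, one in each, and only then draw the large cook's knife (the bigger handle of the two) out of the knife block. Turn it level with the cutting edge down and finish still holding it, motionless, with the middle of the blade over the middle of the board and the edge 5 to 20 cm above the wood; do not put it down or let go. Never let a jar fall over, and leave everything else where it stands.

Things in the scene. Friction and masses are not known exactly. Their poses are not given: they have to be found in the camera images.
- jar_a: Glass spice jar with a black screw cap, standing on the chopping board: 41 mm across, 91 mm tall (cap from 69 mm up, 40 mm across), 60 to 130 g. Origin: centre of its underside, z up.
- jar_b: The other spice jar on the chopping board: same shape, size and origin as jar_a.
- chopping_board: Wooden chopping board lying fixed on the worktop: 180 mm (x) by 250 mm (y), 16 mm thick. Origin: centre of its underside.
- board_centre (a point): Centre of the chopping board's upper face.
- spice_tray: Low wooden tray, fixed, one row of three 50 mm square compartments along its y, 54 mm apart; 62 mm (x) by 170 mm (y) outside, walls 35 mm high, 6 mm thick, dividers 29 mm, floor 6 mm. Origin: centre of its underside. The compartment at the +y end holds a jar, the other two are empty. Jars stand close along y: grip a jar across the tray's x.
- free_cell_a (a point): Centre of the floor of the empty middle compartment of the spice tray.
- free_cell_b (a point): Centre of the floor of the empty compartment at the tray's -y end.
- tray_jar: Spice jar already standing in the tray's +y compartment, 41 mm across, 91 mm tall; stays there. Origin: centre of its underside.
- knife_block: Slanted wooden knife block, fixed, 110 mm wide (y), 176 mm high. Its sloping face looks up and to its own -x (to the robot at yaw 0). Origin: on the worktop straight below the middle between its two slot mouths, which lie 150 mm up, 28 mm to either side (y). The solid face reaches down to 106 mm height, 44 mm towards -x; its back ends 190 mm towards +x.
- slot_left (a point): Centre of the mouth of the block's slot on its +y side; 6 mm wide, 48 mm high, 160 mm deep, going in at 45 degrees forward (block's +x) and down. Either knife may stand in either slot.
- slot_right (a point): Mouth of the block's slot on its -y side, the same. The knife handles that stick out of the slots rise to 245 mm above the worktop and reach 90 mm from the mouths towards the block's -x: carry things past above or in front of them.
- cooks_knife: The large cook's knife, loose, 160 to 250 g, its balance point 24 mm in front of its origin. x points from handle to tip, z from edge to spine, y across. Origin: on the handle's axis where the bolster bears on the block. It starts in the block at 45 degrees, tip down, edge on the slot's lower wall, held by its weight alone; it is drawn out along its own -x by at least 160 mm.
- knife_grip (a point): Grip point on the axis of the cook's knife's handle, 45 mm behind its origin. The black handle with rivets runs from x = -115 mm to 0, is 18 mm thick (y) and 24 mm high (z), at the butt 19 and 28. The other knife's handle stands 40 mm from its side: open the fingers only part way.
- knife_tip (a point): Point of the cook's knife.
- knife_heel (a point): Lower rear corner of its cutting edge, where the edge begins next to the handle.
- blade_mid (a point): Middle of the cook's knife's blade, 75 mm in front of its origin, 10 mm below the handle's axis. The blade is 150 mm long (x = 0 to 150 mm), at the heel 42 mm high (z = -30 mm edge to +12 mm spine), 3 mm thick. Over the board the blade may point in any direction.
- utility_knife: The small knife in the block's other slot, handle 85 mm long, 17 mm high, 14 mm thick; stays there. Origin: mouth of its slot.
- tuna_tin: Tin, 86 mm across, 40 mm tall; stays. Origin: centre of its underside.
- tea_box: Tea carton, 69 by 133 by 66 mm; stays. Origin: centre of its underside.
- water_glass: Drinking glass, 69 mm across, 92 mm tall; stays. Origin: centre of its underside.
- salt_shaker: Salt shaker, 44 mm across, 90 mm tall, behind the wooden tea chest; stays. Origin: centre of its underside.
- teaspoon: Teaspoon, 130 mm long, lying on the lid of the wooden tea chest (chest: fixed, 224 mm wide in y, 164 mm in x, 118 mm high, centred near x = 0.43, y = 0.01); stays. Origin: centre of its underside.
There are look-alikes about, which are no part of the job. Leave any blue or green look-alike of the jar_a alone.

How it is judged:
By the outcome, as a careful person would: the job done as asked, in the order asked, and still so for the second after the job is handed in, while the arm keeps its last pose, push and grip.
It also fails if it takes over 72 s, if anything falls off the work surface, if the arm or the gripper's body presses on something with over 40 N, if the wrist force passes 120 N, or if a joint passes its speed limit or range.

### The arm

A 6-joint arm with a two-finger parallel gripper is mounted at the origin on a cart in front of the work surface, level with it; the furniture and walls round the work are solid. World frame = base frame: x ahead of the robot, y to its left, z up, the work surface at z = 0. Lengths are in m, angles in rad, forces in N, time in s.
With the tool pointing down it reaches from about 0.25 to 0.8 m from the base axis. Payload 3.9 kg.
Tool frame: the origin (TCP) lies between the finger pads; the fingertips stand robot.tip_reach ahead of it and the grasp point (between the pads) lies 3 mm ahead of it (robot.tip_reach is the distance from the TCP to the fingertips, in m); z points along the fingers, y is the line along which they close (so a half turn about z gives the same grasp; the last joint's range is limited). The gripper opens to 85 mm and grips with 20 to 120 N. Pads are 22 mm wide; open, the fingers measure 114 mm over their backs; the gripper's body (76 mm by 85 mm) begins 54 mm behind the grasp point. The pads swing forward as they close: fully open they stand 13 mm farther back than shut.
Start: joints at [1.189, 0.26, -0.138, 1.173, 0, 1.571], TCP at [0.196, 0.487, 0.253] pointing down, gripper open.
Joint ranges: [-2.78, 2.78], [-0.83, 1.72], [-1.28, 1.37], [-1.9, 2.12], [-1.57, 1.48], [-3.14, 3.14]. Speed limits (rad/s): [2.57, 2.57, 3.14, 3.14, 3.14, 3.14].

### API

Orientations are given as [roll, pitch, yaw] about the fixed x, y, z axes, in that order (R = Rz(yaw) Ry(pitch) Rx(roll)).
In Python, from cell import robot gives the robot as it stands.
- The arm moves only by the tool drive_tool, never from a script. Its argument "commands" is a list of rows, each a list of 3 entries, a list of its own where there are three numbers: the shift along the tool's x, y, z as a fraction of full scale, then the turn, a rotation vector about the tool's x, y, z as a fraction of full scale, then the gripper command: -1 is shut, 1 is fully open, values between are in proportion. A call has 1 to 12 rows; each row shifts and turns the commanded pose from where the row before left it, along the tool's axes as they then stand; what a row does not reach is not made up. Full scale, the value 1, is 100 mm for a shift and 90 degrees for a turn. A row lasts 1/8 s, in which the tool goes at most 62.5 mm and 10.7 degrees, less where a joint would pass 70% of its speed; a pose out of reach is approached as far as the arm can. A call with a number of a shift or a turn outside -1 to 1 is refused whole. A call with a gripper value outside its range is refused whole. The fingers move at their own pace and stop on an object; "force" is the grip in N (left out, the last holds). Time passes only in rows, so rows that do not move let the fingers close. It gives the time, the measured TCP pose, the force, the opening and the grip force at its end, in the units of the state.
- robot.observe(): the state, without advancing time (a new reading comes with each control period).
- robot.get_image(name): name is "side" or "top"; returns a dict with "pixels" (480x640x3 uint8, red, green, blue), "fx", "fy", "cx", "cy" (pixels), "camera_from_world" (4x4, takes a point from world to camera coordinates). Camera axes: x right, y down, z forward; pixel columns grow to the right and rows downward; lengths in m; the calibration is good to about 2 mm. A picture is of the moment at which its call begins. There is no depth.
- robot.hand_in(): hands the job in; it is judged then, once.
Trained networks look in a picture, given as the dict that the camera call returned (one of the last four; its "shot" number tells which), for a name from the list of things; names that differ only in an ending like _2 or _b are one class to them, and where a whole thing is asked for, a point or a joint stands for the part that bears it (a point fixed in the world has none). Each returns a list of dicts, best first, with "score" (0 to 1); they miss things now and then, are a little off and sometimes report something else, mostly with a low value. They report only what shows in the picture. A call takes as long as a camera call. They do not tell look-alikes from the thing itself.
- robot.trace(thing, picture): "region" (480x640 bool, what is visible of it) and "box" ([left, top, width, height] in pixels, round what is visible of it).
- robot.spot_point(thing, picture): "position" ([row, column] in pixels: a listed point, or the origin of a listed thing).
The state is a dict: "t": time; "joint_positions": joint angles; "joint_vel": joint speeds; "joint_torque": joint torques, N m; "eef_pos": TCP position; "ee_rot": TCP orientation; "contact_force": force on the tool from outside, world axes, zero at the start; "moment": the same for the moment, N m; "width": finger opening in m; "gripper_force": force on a finger pad.
Only numpy, scipy, OpenCV 4.12 (cv2) and the standard library are available. Lean on these libraries where they do the work, as an engineer would, in place of code of your own. Each camera call takes 0.05 s, during which the arm holds its last target. There are 200 camera calls.

## Working session

There is one attempt and no reset: what is moved stays moved. The work goes in short steps, Python scripts to look and compute and a tool call to move; the robot and the scene stay as the last step left them, time stands still between calls to the robot, and variables do not carry over. Pictures are saved under pics/ and viewed, at most 10 in all, crops included, and the job is handed in when it is done.

Besides the shell and the picture viewer there is one more tool, called as name(argument=value, ...), one argument or row to a line, values as JSON. drive_tool: Moves the arm, as the interface text tells. Shift numbers are shares of 100 mm and turn numbers shares of 90 degrees, none past 1 either way. Its arguments: {"type":"object","properties":{"commands":{"type":"array","items":{"type":"array"}},"force":{"type":"number"}},"required":["commands"]}

```bash
ls; mkdir -p pics; cat > h.py <<'E'
import numpy as np, cv2
from cell import robot
def cam(im):
    T=np.array(im["camera_from_world"]); return T[:3,:3],T[:3,3]
def proj(im,p):
    R,t=cam(im); c=R@np.array(p)+t; return np.array([im["fx"]*c[0]/c[2]+im["cx"],im["fy"]*c[1]/c[2]+im["cy"]])
def ray(im,u,v):
    R,t=cam(im); d=R.T@np.array([(u-im["cx"])/im["fx"],(v-im["cy"])/im["fy"],1]); return -R.T@t,d
def onz(im,u,v,z):
    o,d=ray(im,u,v); return o+d*(z-o[2])/d[2]
def tri(a,pa,b,pb):
    o1,d1=ray(a,*pa);o2,d2=ray(b,*pb)
    s=np.linalg.lstsq(np.c_[d1,-d2],o2-o1,rcond=None)[0]
    x,y=o1+s[0]*d1,o2+s[1]*d2
    return (x+y)/2,np.linalg.norm(x-y)
def save(im,n): cv2.imwrite("pics/"+n,im["pixels"][:,:,::-1])
E
python3 - <<'E'
from h import *
np.set_printoptions(precision=3,suppress=True)
print(robot.tip_reach,robot.observe())
S=robot.get_image("side");T=robot.get_image("top")
save(S,"s0.png");save(T,"t0.png")
for n,im in(("side",S),("top",T)):
    R,t=cam(im);print(n,"campos",-R.T@t)
    for th in ["jar_a","free_cell_a","board_centre","knife_grip","cooks_knife","slot_left","slot_right","spice_tray","chopping_board","knife_block","tray_jar"]:
        print(th,[(round(d["score"],2),np.round(d["position"][::-1]).tolist()) for d in robot.spot_point(th,im)])
    print([(round(d["score"],2),d["box"]) for d in robot.trace("jar_a",im)],[(round(d["score"],2),d["box"]) for d in robot.trace("cooks_knife",im)])
E
```

```text
pics
0.022 {'t': 0.0, 'joint_positions': array([ 1.189,  0.261, -0.139,  1.173,  0.   ,  1.571]), 'joint_vel': array([-0.   , -0.001,  0.   ,  0.   ,  0.002, -0.001]), 'joint_torque': array([ -0.   , -40.568,  25.392,   0.019,  -0.   ,  -0.   ]), 'eef_pos': array([0.195, 0.487, 0.252]), 'ee_rot': array([-3.14, -0.  ,  2.76]), 'contact_force': array([-0.63 ,  1.549,  0.161]), 'moment': array([-0.029,  0.022, -0.023]), 'gripper_force': 0.0, 'width': 0.08534795447019944}
side campos [ 0.12  -1.081  0.9  ]
jar_a [(0.83, [372.0, 378.0]), (0.74, [332.0, 340.0]), (0.61, [296.0, 379.0]), (0.59, [277.0, 337.0]), (0.57, [281.0, 354.0])]
free_cell_a [(0.96, [266.0, 212.0]), (0.74, [328.0, 204.0]), (0.63, [270.0, 220.0])]
board_centre [(0.83, [357.0, 356.0])]
knife_grip [(0.66, [328.0, 210.0])]
cooks_knife [(0.85, [340.0, 217.0]), (0.2, [262.0, 211.0]), (0.18, [286.0, 258.0])]
slot_left [(0.9, [327.0, 205.0])]
slot_right [(0.96, [339.0, 212.0]), (0.55, [334.0, 225.0])]
spice_tray [(0.73, [265.0, 217.0])]
chopping_board [(0.58, [355.0, 363.0])]
knife_block [(0.71, [334.0, 254.0]), (0.32, [268.0, 
[... 417 characters left out ...]
0, 304.0]), (0.5, [416.0, 270.0])]
free_cell_a [(0.97, [238.0, 265.0]), (0.63, [255.0, 263.0]), (0.19, [326.0, 224.0])]
board_centre [(0.62, [438.0, 262.0]), (0.44, [437.0, 259.0])]
knife_grip [(0.63, [326.0, 224.0])]
cooks_knife [(0.64, [322.0, 215.0])]
slot_left [(0.62, [306.0, 222.0])]
slot_right [(0.9, [325.0, 210.0]), (0.74, [436.0, 261.0])]
spice_tray [(0.61, [238.0, 265.0]), (0.57, [436.0, 262.0])]
chopping_board [(0.79, [434.0, 261.0])]
knife_block [(0.77, [318.0, 228.0])]
tray_jar [(0.71, [218.0, 269.0])]
[(0.71, [411.1, 260.0, 17.3, 15.3]), (0.54, [451.8, 239.9, 20.4, 20.2]), (0.49, [431.2, 293.1, 19.1, 18.6]), (0.48, [409.8, 297.1, 16.0, 11.3])] [(0.63, [322.2, 211.9, 7.7, 25.7])]
```

```bash
python3 - <<'E'
import cv2
s=cv2.imread("pics/s0.png");t=cv2.imread("pics/t0.png")
cv2.imwrite("pics/s1.png",cv2.resize(s[150:420,190:430],None,fx=2.2,fy=2.2,interpolation=2))
cv2.imwrite("pics/t1.png",cv2.resize(t[150:340,190:490],None,fx=2.6,fy=2.6,interpolation=2))
E
```

```text
(no output)
```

View pics/s1.png

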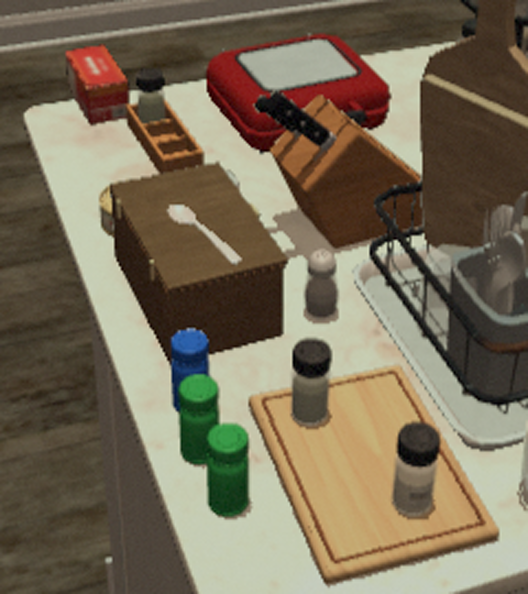

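View pics/t1.png

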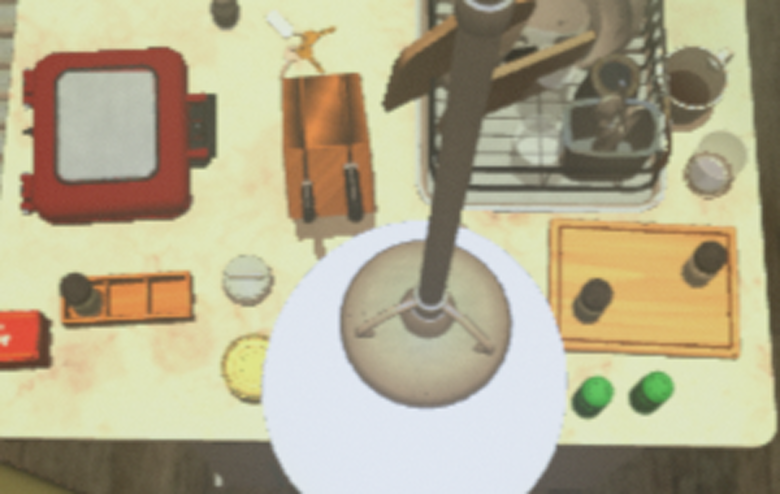

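The side view shows two clear, black-capped jars on the board with bases near (332,340) and (375,378). The look-alikes are green at (281,354) and (296,379), and blue at (277,337), all off the board. In the top view the jars are at (417,270) and (460,251). The tray is at (238,265) with its jar at the left (+y) end. The larger knife handle is the one in the right-hand slot, at (326,224).

```bash
python3 - <<'E'
from h import *
np.set_printoptions(precision=3,suppress=True)
S=robot.get_image("side");T=robot.get_image("top")
P={"board":((357,356),(437.5,261)),"cellA":((266,212),(238,265)),"slotR":((339,212),(325,210)),"slotL":((327,205),(306,222)),"grip":((328,210),(326,224)),"blk":((334,254),(318,228))}
for k,(a,b) in P.items(): print(k,tri(S,a,T,b))
for p in[(332,340),(372,378)]: print("jar base side",onz(S,*p,.016))
for p in[(417,270),(460,251)]: print("jar base top",onz(T,*p,.016))
# regions: cap tops
for im,n in((S,"side"),(T,"top")):
  for d in robot.trace("jar_a",im): print(n,round(d["score"],2),d["box"],np.median(im["pixels"][d["region"]],axis=0))
for n in["knife_tip","knife_heel","blade_mid","utility_knife","water_glass","tea_box","tuna_tin","free_cell_b"]:
  for im in(S,T): print(n,[(round(d["score"],2),np.round(d["position"][::-1]).tolist()) for d in robot.spot_point(n,im)])
# board corners etc. crops
t=T["pixels"][:,:,::-1]
print("top view world extents",onz(T,0,0,0),onz(T,639,479,0))
print("board corners from top",[onz(T,190+u/2.6,150+v/2.6,.016)[:2] for u,v in((552,220),(737,228),(740,357),(551,347))])
print("tray corners",[onz(T,190+u/2.6,150+v/2.6,.035)[:2] for u,v in((60,277),(190,271),(194,318),(64,325))])
print("lamp hi",onz(T,190+425/2.6,150+310/2.6,.5))
a=cv2.resize(t[180:300,200:350],None,fx=5.3,fy=5,interpolation=2);cv2.imwrite("pics/t2.png",a[:600,:800])
E
```

```text
board (array([ 0.508, -0.325,  0.023]), np.float64(0.009595841049308648))
cellA (array([0.488, 0.357, 0.015]), np.float64(0.008935123733465777))
slotR (array([0.627, 0.062, 0.161]), np.float64(0.012693005090673231))
slotL (array([0.602, 0.121, 0.15 ]), np.float64(0.012591868339754323))
grip (array([0.584, 0.056, 0.175]), np.float64(0.004394957472534824))
blk (array([0.623, 0.087, 0.002]), np.float64(0.0013943703188717422))
jar base side [ 0.481 -0.253  0.016]
jar base side [ 0.521 -0.388  0.016]
jar base top [ 0.472 -0.254  0.016]
jar base top [ 0.541 -0.404  0.016]
side 0.84 [365.4, 339.7, 22.3, 44.7] [88. 77. 63.]
side 0.74 [287.2, 344.7, 18.5, 42.0] [25. 69. 32.]
side 0.7 [268.0, 301.8, 15.1, 30.5] [26. 57. 98.]
side 0.62 [321.0, 305.4, 20.7, 38.5] [74. 68. 55.]
side 0.62 [271.3, 321.8, 19.6, 36.1] [26. 69. 33.]
top 0.64 [410.1, 295.1, 13.9, 14.5] [ 89.  167.5  87. ]
top 0.57 [433.2, 295.8, 17.3, 14.1] [ 88.5 163.   82.5]
top 0.56 [454.2, 239.4, 17.9, 19.8] [99. 84. 64.]
top 0.48 [410.4, 256.3, 16.8, 17.1] [98. 91. 75.]
top 0.34 [321.6, 209.7, 9.0, 28.8] [94. 83. 66.]
knife_tip []
[... 241 characters left out ...]
 376.0])]
water_glass [(0.74, [460.0, 216.0])]
tea_box [(0.52, [269.0, 220.0])]
tea_box [(0.86, [188.0, 284.0]), (0.64, [458.0, 254.0])]
tuna_tin [(0.68, [249.0, 252.0])]
tuna_tin [(0.87, [289.0, 296.0])]
free_cell_b [(0.88, [265.0, 221.0]), (0.87, [265.0, 215.0]), (0.4, [259.0, 206.0])]
free_cell_b [(0.78, [256.0, 264.0]), (0.56, [237.0, 262.0]), (0.32, [324.0, 222.0])]
top view world extents [1.586 1.399 0.   ] [-0.176 -0.914  0.   ]
board corners from top [array([ 0.598, -0.208]), array([ 0.59 , -0.454]), array([ 0.415, -0.446]), array([ 0.425, -0.201])]
tray corners [array([0.507, 0.441]), array([0.517, 0.271]), array([0.454, 0.263]), array([0.443, 0.431])]
lamp hi [ 0.356 -0.017  0.5  ]
```

View pics/s0.png

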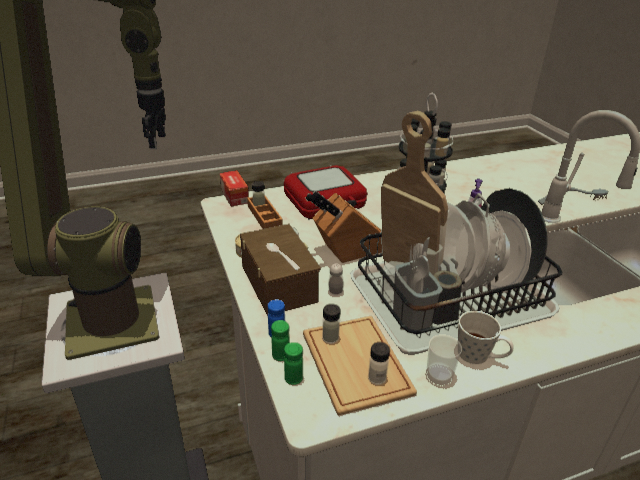

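View pics/t2.png

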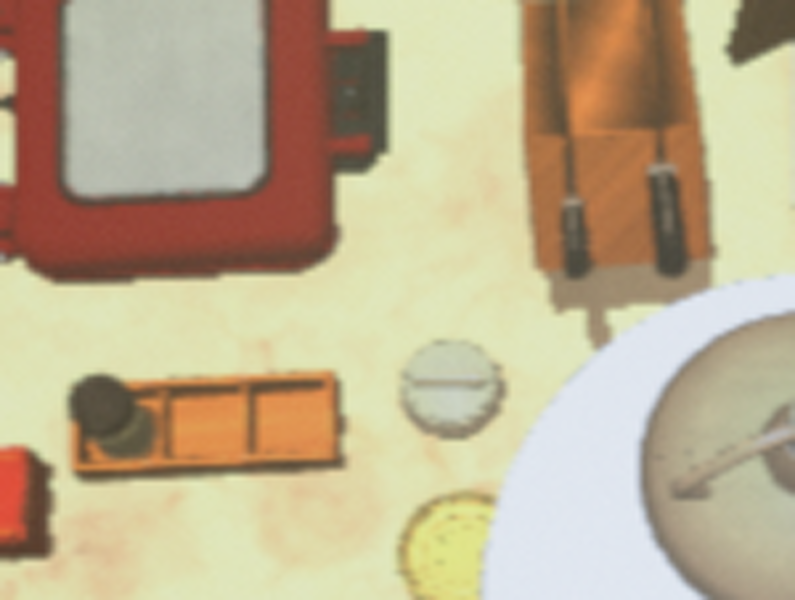

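The side view confirms the same choice: two clear black-capped jars stand on the board, while the green and blue jars stand off it. The close crop of the top view shows the thicker handle in the right (-y) slot at about (326,220). The middle and right tray compartments are empty. Next I fit the poses by matching silhouettes.

```bash
cat > fit.py <<'E'
from h import *
from scipy.optimize import minimize
def box(x0,x1,y0,y1,z0,z1): return np.array([[x,y,z] for x in(x0,x1) for y in(y0,y1) for z in(z0,z1)],float)
def cyl(r,h,z=0): a=np.linspace(0,2*np.pi,24,endpoint=False); return np.vstack([np.c_[r*np.cos(a),r*np.sin(a),np.full(24,q)] for q in(z,z+h)])
def Rz(t): c,s=np.cos(t),np.sin(t); return np.array([[c,-s,0],[s,c,0],[0,0,1]])
K=8
def sil(im,pts):
    uv=np.array([proj(im,p) for p in pts]); h=cv2.convexHull(((uv+.5)*K).astype(np.float32))
    return uv,h
def mask(im,pts,win):
    uv,h=sil(im,pts); x0,y0,x1,y1=win
    m=np.zeros(((y1-y0)*K,(x1-x0)*K),np.uint8)
    cv2.fillConvexPoly(m,np.round(h-np.array([x0*K,y0*K])).astype(np.int32),1)
    return cv2.resize(m.astype(np.float32),(x1-x0,y1-y0),interpolation=cv2.INTER_AREA)
def fit(obs,model,p0,step):
    "obs: list of (im, region); p -> world pts"
    w=[]
    for im,r in obs:
        ys,xs=np.nonzero(r); w.append((xs.min()-12,ys.min()-12,xs.max()+13,ys.max()+13))
    def cost(p):
        c=0
        for (im,r),q in zip(obs,w):
            m=mask(im,model(p),q); g=r[q[1]:q[3],q[0]:q[2]].astype(np.float32)
            c+=1-np.minimum(m,g).sum()/np.maximum(m,g).sum()
        return c/len(obs)
    p0=np.array(p0,float); S=np.vstack([p0]+[p0+np.eye(len(p0))[i]*step[i] for i in range(len(p0))])
    o=minimize(cost,p0,method="Nelder-Mead",options=dict(initial_simplex=S,xatol=1e-4,fatol=1e-5,maxiter=300))
    return o.x,o.fun
def pick(th,im,uv):
    b=[d for d in robot.trace(th,im) if d["box"][0]-4<=uv[0]<=d["box"][0]+d["box"][2]+4 and d["box"][1]-4<=uv[1]<=d["box"][1]+d["box"][3]+4]
    return b[0]["region"] if b else None
E
cat > m1.py <<'E'
from fit import *
np.set_printoptions(precision=4,suppress=True)
S=robot.get_image("side");T=robot.get_image("top")
def go(name,th,cs,model,p0,step):
    obs=[(im,r) for im,c in((S,cs[0]),(T,cs[1])) if c is not None and (r:=pick(th,im,c)) is not None]
    if not obs: print(name,"none");return
    print(name,*fit(obs,model,p0,step), "n",len(obs), *[fit([o],model,p0,step)[0] for o in obs])
j=cyl(.0205,.091)
go("jar1","jar_a",((332,325),(418,265)),lambda p:j+[p[0],p[1],.016],[.475,-.254],[.01,.01])
go("jar2","jar_a",((378,360),(463,250)),lambda p:j+[p[0],p[1],.016],[.53,-.395],[.01,.01])
go("trayjar","tray_jar",((258,195),(218,259)),lambda p:j+[p[0],p[1],.006],[.48,.41],[.01,.01])
b=box(-.031,.031,-.085,.085,0,.035)
go("tray","spice_tray",((266,215),(240,265)),lambda p:b@Rz(p[2]).T+[p[0],p[1],0],[.48,.352,.06],[.01,.01,.05])
b2=box(-.09,.09,-.125,.125,0,.016)
go("board","chopping_board",((357,356),(437,261)),lambda p:b2@Rz(p[2]).T+[p[0],p[1],0],[.508,-.327,-.03],[.01,.01,.05])
s=2**-.5
kR=np.array([[s,0,s],[0,1,0],[-s,0,s]])
hd=box(-.115,0,-.0093,.0093,-.0125,.0125)
go("knife","cooks_knife",((325,205),(326,222)),lambda p:(hd@kR.T)@Rz(p[3]).T+p[:3],[.62,.06,.15,.05],[.01,.01,.01,.05])
bl=np.array([[-.044,y,z] for y in(-.055,.055) for z in(0,.106)]+[[-.0+.026,y,.176] for y in(-.055,.055)]+[[.19,y,0] for y in(-.055,.055)])
go("block","knife_block",((335,235),(318,215)),lambda p:bl@Rz(p[2]).T+[p[0],p[1],0],[.622,.087,.05],[.01,.01,.05])
for p in [(.4,-.02,.6),(.4,-.02,.7),(.4,-.02,.8)]: print(proj(S,p))
for g in((416,303),(439,304)): print("green",onz(T,*g,0))
E
python3 m1.py
```

```text
jar1 [ 0.4778 -0.2486] 0.11746582388877869 n 2 [ 0.4796 -0.2449] [ 0.4773 -0.2486]
jar2 [ 0.5276 -0.3944] 0.2271762490272522 n 1 [ 0.5276 -0.3944]
trayjar [0.4816 0.4089] 0.1649865210056305 n 2 [0.4852 0.4236] [0.4812 0.4088]
tray [0.4856 0.3544 0.0571] 0.30150625109672546 n 2 [0.4869 0.362  0.0686] [0.4827 0.3513 0.0505]
board [ 0.5113 -0.3234 -0.0382] 0.20160216093063354 n 2 [ 0.512  -0.3205 -0.0503] [ 0.5099 -0.3259 -0.0267]
knife [0.621  0.06   0.1516 0.0722] 0.16372260451316833 n 2 [0.6189 0.0615 0.155  0.2445] [0.6185 0.06   0.1535 0.0716]
block [0.6311 0.0913 0.0968] 0.2542312443256378 n 2 [0.6301 0.0973 0.1211] [0.6375 0.0912 0.0948]
[263.0287  62.796 ]
[261.2204  10.396 ]
[259.2095 -47.8733]
green [ 0.3617 -0.2491  0.    ]
green [ 0.3592 -0.3265  0.    ]
```

```bash
python3 - <<'E'
from h import *
S=robot.get_image("side");T=robot.get_image("top")
np.set_printoptions(precision=4,suppress=True)
for (u,v) in((419,262),(463,247)):
    g=T["pixels"][v-14:v+15,u-14:u+15].astype(int).max(2); m=(g<80)
    n,l,st,c=cv2.connectedComponentsWithStats(m.astype(np.uint8)); k=1+st[1:,4].argmax()
    print(st[k],c[k]+[u-14,v-14],onz(T,*(c[k]+[u-14,v-14]),.107))
a=cv2.resize(S["pixels"][175:235,240:290,::-1],None,fx=8,fy=8,interpolation=2)
b=cv2.resize(T["pixels"][245:287,208:268,::-1],None,fx=8,fy=8,interpolation=2)[:, :]
o=np.zeros((480,800,3),np.uint8);o[:,:400]=a[:480,:400]
cc=cv2.resize(T["pixels"][248:284,208:270,::-1],None,fx=6.4,fy=6.4,interpolation=2);o[:cc.shape[0],402:402+cc.shape[1]]=cc[:,:398]
cv2.imwrite("pics/tray.png",o)
E
```

```text
[13 20  1  1  1] [418. 268.] [ 0.4571 -0.2423  0.107 ]
[ 9 18  5  4  8] [460.125 252.375] [ 0.5111 -0.3815  0.107 ]
```

View pics/tray.png

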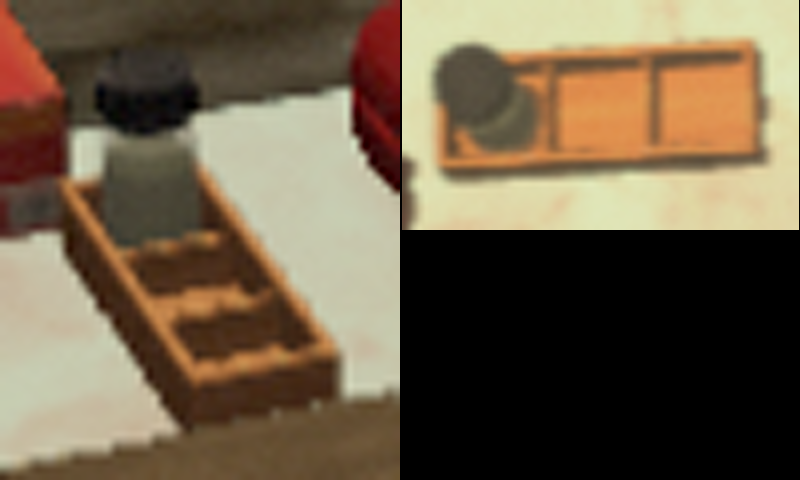

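The crop shows the tray rim corners clearly: side (338,350), (195,380) and (62,183), and top (756,40), (757,155) and (440,168). I'll turn these into positions and get the cap centres.

```bash
python3 - <<'E'
from fit import *
from scipy.optimize import least_squares
S=robot.get_image("side");T=robot.get_image("top")
np.set_printoptions(precision=4,suppress=True)
loc=np.array([[.031,-.085,.035],[-.031,-.085,.035],[-.031,.085,.035]])
s=np.array([[338,350],[195,380],[62,183]])/8+[240,175]-.5
t=(np.array([[756,40],[757,155],[440,168]])-[402,0])/6.4+[208,248]-.5
def res(p,w):
    q=loc@Rz(p[2]).T+[p[0],p[1],0]
    return np.concatenate([(np.array([proj(im,x) for x in q])-o).ravel() for im,o in w])
for w in([(S,s)],[(T,t)],[(S,s),(T,t)]):
    o=least_squares(res,[.48,.35,.05],args=(w,),x_scale=[.01,.01,.1]);print(o.x,o.fun.round(1))
for (u,v) in((419,262),(463,247)):
    g=T["pixels"][v-14:v+15,u-14:u+15].astype(int); m=(g.max(2)<115)
    n,l,st,c=cv2.connectedComponentsWithStats(m.astype(np.uint8)); k=1+st[1:,4].argmax()
    print(st[k]+[u-14,v-14,0,0,0],c[k]+[u-14,v-14])
    # expected cap-top circle diameter
    p=[proj(T,[.5+d,-.3,.107]) for d in(0,.04)];print(p[0][1]-p[1][1])
for j in((.4778,-.2486),(.5276,-.3944)):
    for im in(S,T): print("cap",proj(im,[*j,.107]),"base",proj(im,[*j,.016]))
for d in robot.trace("jar_a",S): print("S",d["box"])
for d in robot.trace("jar_a",T): print("T",d["box"])
a=cv2.resize(S["pixels"][300:395,310:400,::-1],None,fx=6,fy=6,interpolation=2)[:570]
b=cv2.resize(T["pixels"][235:285,400:480,::-1],None,fx=3.2,fy=3.2,interpolation=2)
o=np.zeros((570,800,3),np.uint8);o[:,:540]=a;o[:b.shape[0],542:798]=b
cv2.imwrite("pics/jars.png",o)
E
```

```text
[0.4865 0.3564 0.0555] [ 0.6  0.1 -0.5  0.2 -0.2 -0.4]
[0.4826 0.3541 0.0581] [ 0.3  0.1  0.3 -0.2 -0.6  0.1]
[0.4845 0.3545 0.0573] [ 0.2  0.5 -0.9  0.6 -0.7  0.   0.2 -0.4  0.2 -0.7 -0.7 -0.5]
[411 258  14  16 150] [417.4  265.14]
11.78599154059819
[457 243  13  13 120] [462.6083 248.7917]
11.78599154059819
cap [331.2688 309.5019] base [329.9078 339.0516]
cap [419.7049 261.8221] base [415.3498 268.4261]
cap [379.7024 348.9623] base [376.1246 379.3726]
cap [463.7599 247.543 ] base [457.3178 254.7858]
S [366.9, 340.4, 21.2, 43.2]
S [283.9, 345.0, 21.9, 38.1]
S [323.0, 305.3, 15.6, 38.1]
S [270.1, 320.9, 19.2, 37.2]
S [267.1, 302.1, 18.3, 33.1]
T [433.5, 293.2, 16.9, 17.4]
T [410.7, 296.5, 13.1, 15.1]
T [409.4, 257.3, 16.3, 17.4]
```

View pics/jars.png

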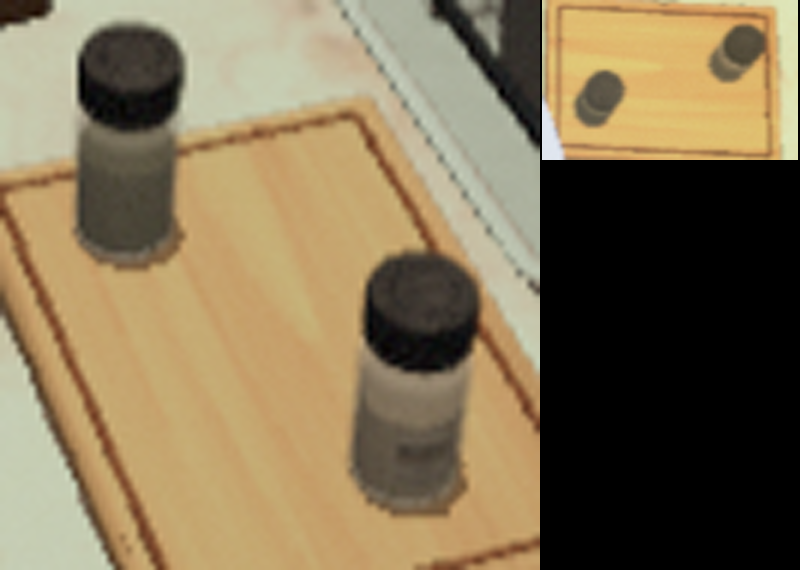

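Both jar fits match: jar1 at (0.478,-0.249) and jar2 at about (0.526,-0.394). The tray is at (0.4845,0.3545) with yaw 0.057. I'll start moving with a turn to yaw 1.63, rising slightly.

drive_tool(
  commands=[
    [[0,0,-0.1],[0,0,0.103],1],
    [[0,0,-0.1],[0,0,0.103],1],
    [[0,0,-0.1],[0,0,0.103],1],
    [[0,0,-0.1],[0,0,0.103],1],
    [[0,0,-0.1],[0,0,0.103],1],
    [[0,0,0],[0,0,0.103],1],
    [[0,0,0],[0,0,0.103],1],
  ],
  force=35,
)

```text
t: 4.38
eef_pos: [0.1957, 0.4873, 0.3035]
ee_rot: [3.141, -0.0, 1.622]
contact_force: [-0.2, -0.1, -0.3]
width: 0.0854
gripper_force: 0.0
```

drive_tool(
  commands=[
    [[-0.4,0.13,0],[0,0,0],1],
    [[-0.5,0.16,0],[0,0,0],1],
    [[-0.5,0.16,0],[0,0,0],1],
    [[-0.5,0.16,0],[0,0,0],1],
    [[-0.5,0.16,0],[0,0,0],1],
    [[-0.5,0.16,0],[0,0,0],1],
    [[-0.5,0.16,0],[0,0,0],1],
    [[-0.5,0.16,0],[0,0,0],1],
    [[-0.5,0.16,0],[0,0,0],1],
    [[-0.5,0.16,0],[0,0,0],1],
    [[-0.5,0.16,0],[0,0,0],1],
    [[-0.5,0.16,0],[0,0,0],1],
  ],
)

```text
t: 5.88
eef_pos: [0.418, -0.093, 0.3036]
ee_rot: [3.141, 0.0, 1.627]
contact_force: [0.9, -0.2, 0.2]
width: 0.0852
gripper_force: 0.0
```

drive_tool(
  commands=[
    [[-0.45,0.14,0],[0,0,0],1],
    [[-0.45,0.14,0],[0,0,0],1],
    [[-0.45,0.14,0],[0,0,0],1],
    [[-0.24,0.09,0.2],[0,0,0],1],
    [[0,0,0.4],[0,0,0],1],
    [[0,0,0.4],[0,0,0],1],
    [[0,0,0.4],[0,0,0],1],
    [[0,0,0.4],[0,0,0],1],
    [[0,0,0.3],[0,0,0],1],
    [[0,0,0.13],[0,0,0],1],
    [[0,0,0],[0,0,0],1],
  ],
)

```text
t: 7.25
eef_pos: [0.4772, -0.2469, 0.0799]
ee_rot: [-3.14, -0.001, 1.627]
contact_force: [0.6, 0.3, -0.8]
width: 0.0857
gripper_force: 0.0
```

```bash
python3 - <<'E'
from h import *
T=robot.get_image("top");S=robot.get_image("side");print(robot.observe()["eef_pos"])
a=cv2.resize(S["pixels"][270:380,290:390,::-1],None,fx=4,fy=4,interpolation=2)
b=cv2.resize(T["pixels"][220:320,380:480,::-1],None,fx=4,fy=4,interpolation=2)
o=np.zeros((440,800,3),np.uint8);o[:,:400]=a;o[:400,400:]=b
cv2.imwrite("pics/g1.png",o)
E
```

```text
[ 0.47840825 -0.24757199  0.08139711]
```

View pics/g1.png

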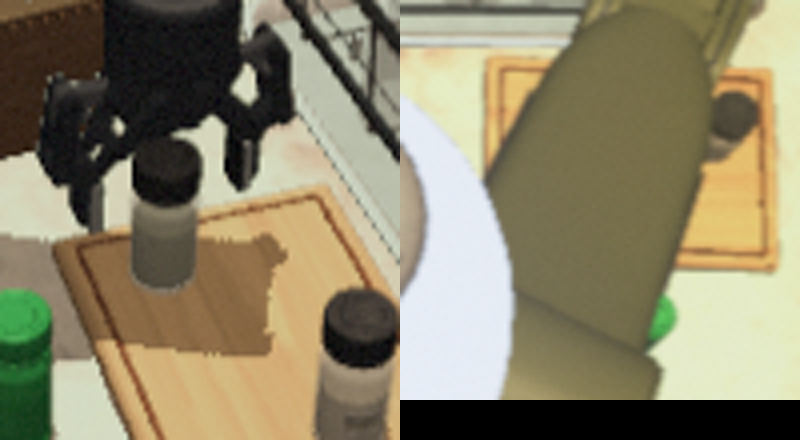

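The view shows the jar centred between the open fingers (side crop around (165,210)), so I close and lift.

drive_tool(
  commands=[
    [[0,0,0],[0,0,0],-0.2],
    [[0,0,0],[0,0,0],-0.4],
    [[0,0,0],[0,0,0],-0.6],
    [[0,0,0],[0,0,0],-0.6],
    [[0,0,0],[0,0,0],-0.6],
    [[0,0,-0.1],[0,0,0],-0.6],
    [[0,0,-0.3],[0,0,0],-0.6],
    [[0,0,-0.4],[0,0,0],-0.6],
    [[0,0,-0.4],[0,0,0],-0.6],
    [[0,0,-0.4],[0,0,0],-0.6],
    [[0,0,-0.4],[0,0,0],-0.6],
    [[0,0,-0.4],[0,0,0],-0.6],
  ],
  force=35,
)

```text
t: 8.85
eef_pos: [0.4768, -0.2468, 0.3216]
ee_rot: [-3.141, -0.0, 1.627]
contact_force: [0.6, -1.7, -0.9]
width: 0.0402
gripper_force: 35.5
```

drive_tool(
  commands=[
    [[0.3,0.02,0],[0,0,0],-0.6],
    [[0.5,0.035,0],[0,0,0],-0.6],
    [[0.55,0.04,0],[0,0,0],-0.6],
    [[0.55,0.04,0],[0,0,0],-0.6],
    [[0.55,0.04,0],[0,0,0],-0.6],
    [[0.55,0.04,0],[0,0,0],-0.6],
    [[0.55,0.04,0],[0,0,0],-0.6],
    [[0.55,0.04,0],[0,0,0],-0.6],
    [[0.55,0.04,0],[0,0,0],-0.6],
    [[0.55,0.04,0],[0,0,0],-0.6],
    [[0.5,0.035,0],[0,0,0],-0.6],
    [[0.3,0.02,0],[0,0,0],-0.6],
  ],
)

```text
t: 10.35
eef_pos: [0.4858, 0.3566, 0.3198]
ee_rot: [-3.141, 0.001, 1.629]
contact_force: [-0.8, 0.6, -2.1]
width: 0.04
gripper_force: 35.6
```

drive_tool(
  commands=[
    [[-0.02,-0.014,0.2],[0,0,0],-0.6],
    [[0,0,0.4],[0,0,0],-0.6],
    [[0,0,0.4],[0,0,0],-0.6],
    [[0,0,0.4],[0,0,0],-0.6],
    [[0,0,0.4],[0,0,0],-0.6],
    [[0,0,0.2],[0,0,0],-0.6],
    [[0,0,0],[0,0,0],-0.6],
  ],
)

```text
t: 11.22
eef_pos: [0.4836, 0.351, 0.1183]
ee_rot: [-3.137, 0.003, 1.627]
contact_force: [-0.6, 0.1, 0.1]
width: 0.0396
gripper_force: 35.6
```

```bash
python3 - <<'E'
from h import *
T=robot.get_image("top");S=robot.get_image("side");o=robot.observe();p=o["eef_pos"];print(p,o["width"])
z=p[2]-.064
# predicted jar outline from TCP, and cell outlines
from fit import cyl,Rz
a=cv2.resize(S["pixels"][150:235,225:300,::-1],None,fx=6.4,fy=6.4,interpolation=2)
a=np.ascontiguousarray(a)
for zz,c in((z,(0,255,0)),(z+.069,(0,255,255))):
  t=np.linspace(0,6.283,40); q=[((proj(S,[p[0]+.0205*np.cos(k),p[1]+.0205*np.sin(k),zz])-[225,150]+.5)*6.4).astype(int) for k in t]
  cv2.polylines(a,[np.array(q)],False,c,1)
q=[((proj(S,np.r_[(Rz(.057)@[x,y,0])[:2]+[.4845,.3545],.035])-[225,150]+.5)*6.4).astype(int) for x,y in((.025,-.025),(.025,.025),(-.025,.025),(-.025,-.025),(.025,-.025))]
cv2.polylines(a,[np.array(q)],False,(255,255,0),1)
b=cv2.resize(T["pixels"][240:290,205:270,::-1],None,fx=4.8,fy=4.8,interpolation=2)
o=np.zeros((544,800,3),np.uint8);o[:,:480]=a[:544,:480];o[:240,482:482+312]=b
cv2.imwrite("pics/p1.png",o)
E
```

```text
[0.48546159 0.35241312 0.12089309] 0.04019359092565596
```

View pics/p1.png

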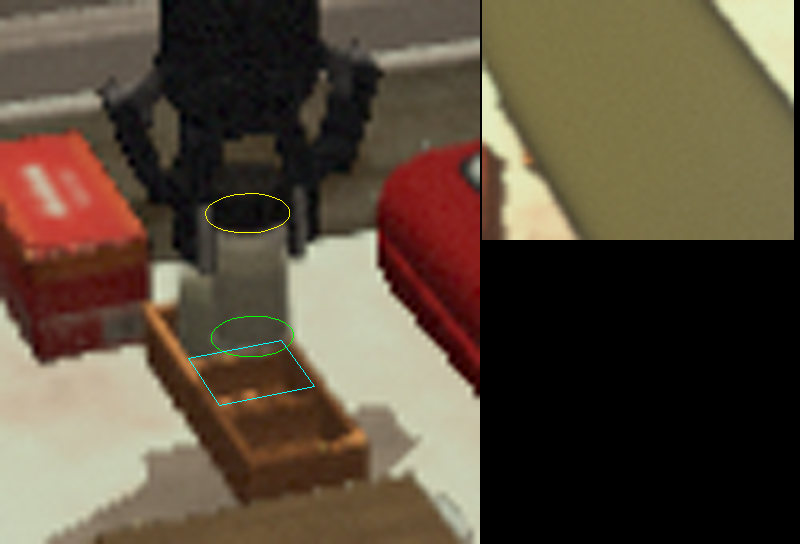

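The overlay agrees to within a pixel for both the jar's underside and the middle compartment. I shift 3 mm toward +y and lower.

drive_tool(
  commands=[
    [[0.03,0,0],[0,0,0],-0.6],
    [[0,0,0.1],[0,0,0],-0.6],
    [[0,0,0.1],[0,0,0],-0.6],
    [[0,0,0.1],[0,0,0],-0.6],
    [[0,0,0.1],[0,0,0],-0.6],
    [[0,0,0.06],[0,0,0],-0.6],
    [[0,0,0.02],[0,0,0],-0.6],
    [[0,0,0.01],[0,0,0],-0.6],
    [[0,0,0],[0,0,0],-0.6],
  ],
)

```text
t: 12.45
eef_pos: [0.4853, 0.3555, 0.0716]
ee_rot: [3.141, -0.0, 1.627]
contact_force: [0.8, 0.2, -1.0]
width: 0.0401
gripper_force: 35.6
```

drive_tool(
  commands=[
    [[0,0,0.01],[0,0,0],-0.6],
    [[0,0,0.01],[0,0,0],-0.6],
    [[0,0,0],[0,0,0],-0.6],
  ],
)

```text
t: 12.82
eef_pos: [0.4855, 0.3557, 0.0711]
ee_rot: [3.14, -0.001, 1.627]
contact_force: [-2.3, -1.4, 8.7]
width: 0.0398
gripper_force: 36.2
```

A contact of about 9 N at the floor height means the jar is seated. I open part way and rise.

drive_tool(
  commands=[
    [[0,0,-0.01],[0,0,0],-0.02],
    [[0,0,0],[0,0,0],0.1],
    [[0,0,0],[0,0,0],0.4],
    [[0,0,0],[0,0,0],0.6],
    [[0,0,0],[0,0,0],0.6],
    [[0,0,-0.1],[0,0,0],0.6],
    [[0,0,-0.3],[0,0,0],0.8],
    [[0,0,-0.5],[0,0,0],1],
    [[0,0,-0.5],[0,0,0],1],
    [[0,0,-0.5],[0,0,0],1],
    [[0,0,-0.4],[0,0,0],1],
  ],
)

```text
t: 14.2
eef_pos: [0.4853, 0.3555, 0.3036]
ee_rot: [3.139, -0.002, 1.627]
contact_force: [0.0, 0.8, 0.2]
width: 0.0854
gripper_force: 0.0
```

drive_tool(
  commands=[
    [[-0.3,0,0],[0,0,0],0.5],
    [[-0.5,0,0],[0,0,0],0.5],
    [[-0.55,0,0],[0,0,0],0.5],
    [[-0.55,0,0],[0,0,0],0.5],
    [[-0.55,0,0],[0,0,0],0.5],
    [[-0.55,0,0],[0,0,0],0.5],
    [[-0.55,0,0],[0,0,0],0.5],
    [[-0.55,0,0],[0,0,0],0.5],
    [[-0.55,0,0],[0,0,0],0.5],
    [[-0.55,0,0],[0,0,0],0.5],
    [[-0.55,0,0],[0,0,0],0.5],
    [[-0.55,0,0],[0,0,0],0.5],
  ],
)

```text
t: 15.7
eef_pos: [0.5205, -0.2755, 0.3012]
ee_rot: [3.14, 0.0, 1.627]
contact_force: [0.9, 1.0, -0.2]
width: 0.0642
gripper_force: 0.0
```

drive_tool(
  commands=[
    [[-0.55,0,0],[0,0,0],0.5],
    [[-0.4,-0.01,0.2],[0,0,0],0.5],
    [[-0.25,-0.01,0.3],[0,0,0],0.5],
    [[0,0,0.3],[0,0,0],0.5],
    [[0,0,0],[0,0,0],0.5],
  ],
)

```text
t: 16.32
eef_pos: [0.5238, -0.3928, 0.2181]
ee_rot: [-3.137, -0.004, 1.627]
contact_force: [0.4, 0.1, -0.0]
width: 0.0642
gripper_force: 0.0
```

```bash
python3 - <<'E'
from h import *
np.set_printoptions(precision=4,suppress=True)
S=robot.get_image("side");o=robot.observe();p=o["eef_pos"];print(p,o["width"],o["ee_rot"])
T=robot.get_image("top")
g=[d["position"][::-1] for im in (S,T) for d in robot.spot_point("water_glass",im)[:1]];print(g,tri(S,g[0],T,g[1]) if len(g)==2 else 0)
print("glass S base",onz(S,436,376,0),"T",onz(T,460,216,0))
a=np.ascontiguousarray(cv2.resize(S["pixels"][270:390,320:460,::-1],None,fx=5.7,fy=5,interpolation=2))
for (x,y),c in(((.526,-.3935),(0,255,255)),(p[:2],(0,255,0))):
  for zz in(.016,.107):
    q=[((proj(S,[x+.02*np.cos(k),y+.02*np.sin(k),zz])-[320,270]+.5)*[5.7,5]).astype(int) for k in np.linspace(0,6.283,40)]
    cv2.polylines(a,[np.array(q)],False,c,1)
cv2.imwrite("pics/j2.png",a)
E
```

```text
[ 0.5248 -0.3932  0.2201] 0.06375732638015459 [-3.14   -0.0014  1.6271]
[[437.2, 374.8]] 0
glass S base [ 0.6647 -0.4169  0.    ] T [ 0.6745 -0.4162  0.    ]
```

View pics/j2.png

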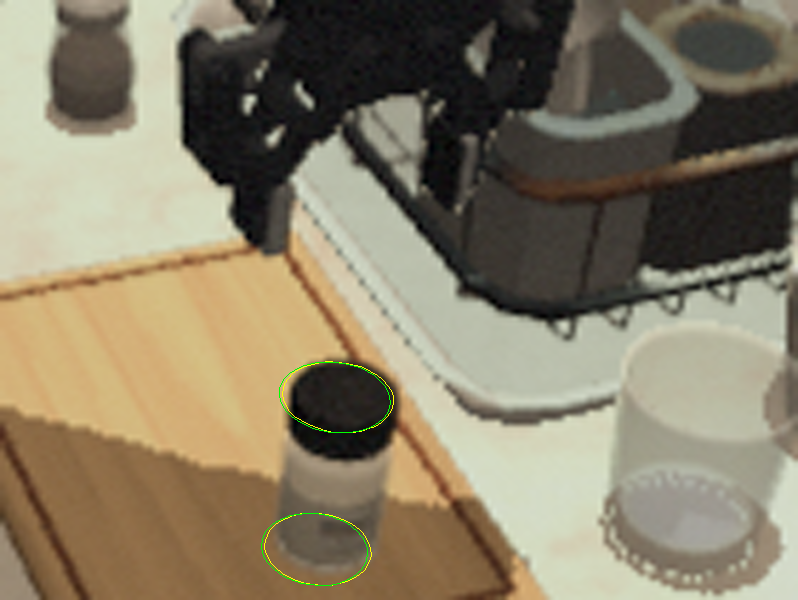

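The last view shows jar2 about 1.4 px right of the overlay (base near (328,548) in the crop), which is about +2.5 mm in x. The glass is clear, at x about 0.67. I shift, descend, grip and lift.

drive_tool(
  commands=[
    [[0,0.025,0.2],[0,0,0],0.5],
    [[0,0,0.4],[0,0,0],0.5],
    [[0,0,0.4],[0,0,0],0.5],
    [[0,0,0.3],[0,0,0],0.5],
    [[0,0,0.1],[0,0,0],0.5],
    [[0,0,0],[0,0,0],0.5],
  ],
)

```text
t: 17.27
eef_pos: [0.5285, -0.3936, 0.0812]
ee_rot: [3.141, 0.001, 1.628]
contact_force: [-0.1, 0.4, 0.5]
width: 0.0639
gripper_force: 0.0
```

drive_tool(
  commands=[
    [[0,0,0],[0,0,0],0.2],
    [[0,0,0],[0,0,0],0],
    [[0,0,0],[0,0,0],-0.2],
    [[0,0,0],[0,0,0],-0.6],
    [[0,0,0],[0,0,0],-0.6],
    [[0,0,0],[0,0,0],-0.6],
  ],
)

```text
t: 18.02
eef_pos: [0.5291, -0.3941, 0.082]
ee_rot: [3.139, 0.002, 1.627]
contact_force: [0.2, 0.6, 5.6]
width: 0.0401
gripper_force: 35.0
```

drive_tool(
  commands=[
    [[0,0,-0.1],[0,0,0],-0.6],
    [[0,0,-0.3],[0,0,0],-0.6],
    [[0,0,-0.5],[0,0,0],-0.6],
    [[0,0,-0.5],[0,0,0],-0.6],
    [[0,0,-0.5],[0,0,0],-0.6],
    [[0,0,-0.4],[0,0,0],-0.6],
    [[0,0,-0.1],[0,0,0],-0.6],
    [[0.3,0,0],[0,0,0],-0.6],
    [[0.5,0,0],[0,0,0],-0.6],
    [[0.55,0,0],[0,0,0],-0.6],
    [[0.55,0,0],[0,0,0],-0.6],
    [[0.55,0,0],[0,0,0],-0.6],
  ],
)

```text
t: 19.52
eef_pos: [0.5129, -0.147, 0.3186]
ee_rot: [-3.139, -0.001, 1.627]
contact_force: [0.9, 0.6, -1.8]
width: 0.0397
gripper_force: 35.5
```

drive_tool(
  commands=[
    [[0.55,0,0],[0,0,0],-0.6],
    [[0.55,0,0],[0,0,0],-0.6],
    [[0.55,0,0],[0,0,0],-0.6],
    [[0.55,0,0],[0,0,0],-0.6],
    [[0.55,0,0],[0,0,0],-0.6],
    [[0.55,0,0],[0,0,0],-0.6],
    [[0.55,0,0],[0,0,0],-0.6],
    [[0.4,0,0],[0,0,0],-0.6],
    [[0.26,0,0],[0,0,0],-0.6],
    [[0,0,0],[0,0,0],-0.6],
  ],
)

```text
t: 20.78
eef_pos: [0.4877, 0.3027, 0.3183]
ee_rot: [-3.139, 0.002, 1.63]
contact_force: [-0.2, -1.0, -0.4]
width: 0.0398
gripper_force: 35.5
```

drive_tool(
  commands=[
    [[0,0,0.3],[0,0,0],-0.6],
    [[0,0,0.5],[0,0,0],-0.6],
    [[0,0,0.5],[0,0,0],-0.6],
    [[0,0,0.4],[0,0,0],-0.6],
    [[0,0,0.25],[0,0,0],-0.6],
    [[0,0,0],[0,0,0],-0.6],
  ],
)

```text
t: 21.52
eef_pos: [0.4864, 0.2988, 0.1225]
ee_rot: [-3.135, 0.004, 1.626]
contact_force: [0.1, -0.1, -0.9]
width: 0.0399
gripper_force: 35.5
```

```bash
python3 - <<'E'
from fit import *
np.set_printoptions(precision=4,suppress=True)
P=[]
for i in range(4):
    S=robot.get_image("side");P.append(robot.observe()["eef_pos"])
p=np.mean(P,0);print(p)
c=proj(S,[p[0],p[1],p[2]-.03]);print(c)
j=cyl(.0205,.069)
for d in robot.trace("jar_a",S): print(round(d["score"],2),d["box"])
print("pred base",proj(S,[p[0],p[1],p[2]-.064]), [proj(S,[p[0]+s*.0205,p[1],p[2]-.05])[0] for s in(-1,1)])
save(S,"p2full.png")
g=S["pixels"][200:232,245:295].astype(int)
uv=proj(S,[p[0],p[1],p[2]-.05]);r=int(round(uv[1]));print("row",r);print(S["pixels"][r,int(uv[0])-18:int(uv[0])+19].sum(1).tolist(),int(uv[0])-18)
E
```

```text
[0.4889 0.3008 0.1258]
[269.0733 198.8005]
0.86 [285.8, 344.0, 17.6, 40.1]
0.58 [266.3, 302.5, 18.4, 31.0]
0.44 [255.5, 197.0, 11.7, 17.8]
pred base [269.3875 208.3437] [np.float64(262.8423147035054), np.float64(275.62759160093583)]
row 204
[268, 390, 258, 180, 200, 192, 198, 217, 229, 247, 256, 251, 267, 229, 244, 248, 229, 212, 220, 211, 218, 216, 225, 248, 294, 532, 576, 578, 578, 582, 578, 577, 574, 571, 577, 579, 578] 251
```

drive_tool(
  commands=[
    [[0,-0.01,0.1],[0,0,0],-0.6],
    [[0,0,0.1],[0,0,0],-0.6],
    [[0,0,0.1],[0,0,0],-0.6],
    [[0,0,0.1],[0,0,0],-0.6],
    [[0,0,0.08],[0,0,0],-0.6],
    [[0,0,0.04],[0,0,0],-0.6],
    [[0,0,0.02],[0,0,0],-0.6],
    [[0,0,0],[0,0,0],-0.6],
  ],
)

```text
t: 22.78
eef_pos: [0.4874, 0.3013, 0.072]
ee_rot: [-3.141, -0.0, 1.627]
contact_force: [-1.9, -0.8, 4.1]
width: 0.0401
gripper_force: 35.7
```

drive_tool(
  commands=[
    [[0,0,0.005],[0,0,0],-0.02],
    [[0,0,0],[0,0,0],0.1],
    [[0,0,0],[0,0,0],0.4],
    [[0,0,0],[0,0,0],0.6],
    [[0,0,0],[0,0,0],0.6],
    [[0,0,-0.1],[0,0,0],0.6],
    [[0,0,-0.3],[0,0,0],0.6],
    [[0,0,-0.5],[0,0,0],0.6],
    [[0,0,-0.5],[0,0,0],0.6],
    [[0,0,-0.5],[0,0,0],0.6],
    [[0,0,-0.4],[0,0,0],0.6],
  ],
)

```text
t: 24.15
eef_pos: [0.4879, 0.3015, 0.3041]
ee_rot: [3.139, -0.001, 1.627]
contact_force: [0.4, 0.7, 0.2]
width: 0.0683
gripper_force: 0.0
```

```bash
cat > k.py <<'E'
from fit import *
np.set_printoptions(precision=4,suppress=True)
S=robot.get_image("side");T=robot.get_image("top");save(S,"s9.png");save(T,"t9.png")
S0,T0=dict(S),dict(T)
s0=cv2.imread("pics/s0.png")[:,:,::-1];t0=cv2.imread("pics/t0.png")[:,:,::-1]
s=2**-.5;kR=np.array([[s,0,s],[0,1,0],[-s,0,s]])
hd=np.vstack([box(-.07,0,-.009,.009,-.012,.012),box(-.115,-.1,-.0095,.0095,-.014,.014)])
hu=box(-.085,0,-.007,.007,-.0085,.0085)
m=lambda h,p:(h@kR.T)@Rz(p[3]).T+p[:3]
def dark(img,win,th):
    r=np.zeros(img.shape[:2],bool);x0,y0,x1,y1=win
    g=(img[y0:y1,x0:x1].astype(int).max(2)<th).astype(np.uint8)
    n,l,st,c=cv2.connectedComponentsWithStats(g);k=1+st[1:,4].argmax();r[y0:y1,x0:x1]=l==k;return r
rt=dark(t0,(319,205,336,238),120)
print("top mask",rt.sum(),np.argwhere(rt).min(0),np.argwhere(rt).max(0))
for st in((.621,.06,.1516,.075),):
  # height tied: origin at slot mouth z~.15; fit x,y,yaw from top only
  f=fit([(T,rt)],lambda p:m(hd,np.array([p[0],p[1],.15,p[2]])),[.621,.06,.075],[.01,.01,.05]);print("top z=.15",f)
rs=[(d["score"],d["box"]) for d in robot.trace("cooks_knife",S)];print(rs)
p=np.array([f[0][0],f[0][1],.15,f[0][2]])
q=p.copy();q[:3]+=Rz(p[3])@[0,.056,0]
a=np.ascontiguousarray(cv2.resize(s0[180:240,295:365,::-1],None,fx=5.7,fy=5.7,interpolation=2))
b=np.ascontiguousarray(cv2.resize(t0[195:245,295:345,::-1],None,fx=7.8,fy=7.8,interpolation=2))
def dr(img,im,off,k,pts,c):
    _,h=sil(im,pts);cv2.polylines(img,[np.round((h/K-off)*k).astype(int)],True,c,1)
for h,pp,c in((hd,p,(0,255,0)),(hu,q,(0,255,255))):
    dr(a,S,[295,180],5.7,m(h,pp),c);dr(b,T,[295,195],7.8,m(h,pp),c)
o=np.zeros((600,800,3),np.uint8);o[:342,:399]=a[:342,:399];o[:390,402:792]=b
c=cv2.resize(S["pixels"][185:225,235:295,::-1],None,fx=6,fy=6,interpolation=2);o[350:590,:360]=c
cv2.imwrite("pics/k.png",o)
E
python3 k.py
```

```text
top mask 114 [215 322] [235 329]
top z=.15 (array([0.6185, 0.0624, 0.0951]), np.float64(0.23915553092956543))
[(0.69, [310.6, 191.6, 28.4, 27.9]), (0.53, [249.0, 175.2, 17.3, 31.2])]
```

View pics/k.png

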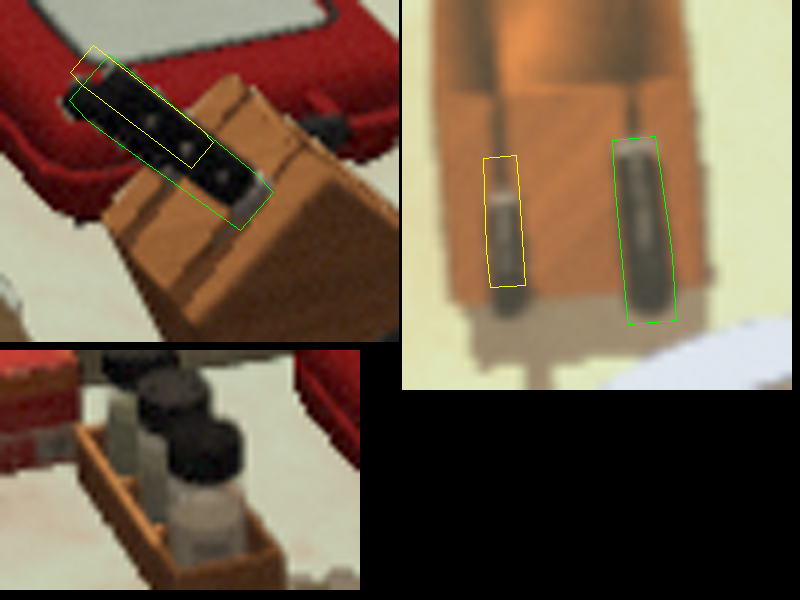

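All three jars stand upright in the tray. The knife overlay fits to within about 2 px, with the side view putting it about 3 mm higher. I take the grip at about (0.587,0.059,0.185) and yaw 0.085. Next I turn the tool, tilt it 20° back and go to a standoff.

drive_tool(
  commands=[
    [[0,0,-0.3],[0,0,0.109],0.3],
    [[0,0,0],[0,0,0.109],0],
    [[0,0,0],[0,0,0.109],-0.05],
    [[0,0,0],[0,0,0.109],-0.05],
    [[0,0,0],[0,0,0.109],-0.05],
    [[0,0,0],[0,0,0.109],-0.05],
    [[0,0,0],[0,0,0.109],-0.05],
    [[0,0,0],[0,0,0.109],-0.05],
    [[0,0,0],[0,0,0.109],-0.05],
    [[0,0,0],[0,-0.111,0],-0.05],
    [[0,0,0],[0,-0.111,0],-0.05],
    [[0,0,0],[0,0,0],-0.05],
  ],
)

```text
t: 25.8
eef_pos: [0.5347, 0.1864, 0.3228]
ee_rot: [-3.031, 0.379, 0.32]
contact_force: [0.1, -0.4, -0.6]
width: 0.0406
gripper_force: 0.0
```

drive_tool(
  commands=[
    [[0.15,0.3,-0.01],[0,0,0],-0.05],
    [[0.25,0.5,-0.02],[0,0,0],-0.05],
    [[0.25,0.5,-0.02],[0,0,0],-0.05],
    [[0.25,0.5,-0.02],[0,0,0],-0.05],
    [[0.22,0.45,-0.02],[0,0,0],-0.05],
    [[0.12,0.25,-0.01],[0,0,0],-0.05],
    [[0,0,0],[0,0,0],-0.05],
  ],
)

```text
t: 26.68
eef_pos: [0.6985, -0.0173, 0.2598]
ee_rot: [-3.038, 0.348, 0.316]
contact_force: [-0.2, 0.3, -0.5]
width: 0.0404
gripper_force: 0.0
```

```bash
cat > e.py <<'E'
from h import *
from scipy.spatial.transform import Rotation as Ro
import sys
np.set_printoptions(precision=4,suppress=True)
P=[];E=[]
for i in range(4):
    S=robot.get_image("side");o=robot.observe();P.append(o["eef_pos"]);E.append(Ro.from_euler("xyz",o["ee_rot"]))
p=np.mean(P,0);R=Ro.concatenate(E).mean();print("t",o["t"],p,R.as_euler("xyz"),o["width"],o["joint_positions"])
if len(sys.argv)>3:
    tgt=np.array([float(v) for v in sys.argv[1:4]]);print("tool shift",R.inv().apply(tgt-p))
if len(sys.argv)>6:
    Rt=Ro.from_euler("xyz",[float(v) for v in sys.argv[4:7]]);print("tool turn /90deg",(R.inv()*Rt).as_rotvec()/(np.pi/2))
E
python3 e.py .588 .059 .188 3.1416 .349 .085
```

```text
t 26.875 [ 0.6981 -0.0149  0.2614] [-3.0378  0.3466  0.3192] 0.040250484124291705 [-0.0149  1.0025  1.1873  2.1162 -0.0135  2.8271]
tool shift [-0.0516 -0.0942  0.107 ]
tool turn /90deg [-0.015   0.0057  0.14  ]
```

The wrist hit a joint limit because joint 6 ran out of range. I'll back off and use the half-turned grasp, yaw π+0.085.

```bash
python3 - <<'E'
import numpy as np
from scipy.spatial.transform import Rotation as Ro
from scipy.optimize import least_squares
np.set_printoptions(precision=4,suppress=True)
R=Ro.from_euler("xyz",[-3.0378,.3466,.3192])
for a,b in (((.698,-.015,.261),(.66,-.005,.33)),((.66,-.005,.33),(.48,.03,.36))): print(R.inv().apply(np.subtract(b,a)))
Rt=Ro.from_euler("xyz",[np.pi,0,.3192]);print("untilt",(R.inv()*Rt).as_rotvec()/(np.pi/2))
R2=Ro.from_euler("xyz",[np.pi,0,.3192]);R3=Ro.from_euler("xyz",[np.pi,0,-3.057]);print("turn z",(R2.inv()*R3).as_rotvec()/(np.pi/2))
E
```

```text
[-0.0544 -0.0269 -0.0512]
[-0.1606 -0.0865  0.0353]
untilt [-0.0654  0.2205 -0.0115]
turn z [ 0.      0.     -1.8506]
```

drive_tool(
  commands=[
    [[-0.27,-0.13,-0.26],[0,0,0],-0.05],
    [[-0.27,-0.13,-0.26],[0,0,0],-0.05],
    [[-0.4,-0.22,0.09],[0,0,0],-0.05],
    [[-0.4,-0.22,0.09],[0,0,0],-0.05],
    [[-0.4,-0.22,0.09],[0,0,0],-0.05],
    [[-0.4,-0.22,0.09],[0,0,0],-0.05],
    [[0,0,0],[-0.033,0.11,-0.006],-0.05],
    [[0,0,0],[-0.033,0.11,-0.006],-0.05],
    [[0,0,0],[0,0,-0.115],-0.05],
    [[0,0,0],[0,0,-0.115],-0.05],
    [[0,0,0],[0,0,-0.115],-0.05],
    [[0,0,0],[0,0,-0.115],-0.05],
  ],
)

```text
t: 28.38
eef_pos: [0.4773, 0.0305, 0.3528]
ee_rot: [3.134, -0.003, 1.05]
contact_force: [-0.2, 0.2, -0.2]
width: 0.0404
gripper_force: 0.0
```

drive_tool(
  commands=[
    [[0,0,0],[0,0,-0.115],-0.05],
    [[0,0,0],[0,0,-0.115],-0.05],
    [[0,0,0],[0,0,-0.115],-0.05],
    [[0,0,0],[0,0,-0.115],-0.05],
    [[0,0,0],[0,0,-0.115],-0.05],
    [[0,0,0],[0,0,-0.115],-0.05],
    [[0,0,0],[0,0,-0.115],-0.05],
    [[0,0,0],[0,0,-0.115],-0.05],
    [[0,0,0],[0,0,-0.115],-0.05],
    [[0,0,0],[0,0,-0.115],-0.05],
    [[0,0,0],[0,0,-0.115],-0.05],
    [[0,0,0],[0,0,-0.115],-0.05],
  ],
)

```text
t: 29.88
eef_pos: [0.4774, 0.0305, 0.3527]
ee_rot: [-3.14, 0.008, -3.065]
contact_force: [-0.1, -0.4, 0.7]
width: 0.0407
gripper_force: 0.0
```

```bash
python3 e.py .629 .0625 .301 3.1416 -.349 -3.057
```

```text
t 30.075 [0.4777 0.0302 0.3525] [-3.1398  0.0073 -3.0706] 0.04049874666632976 [ 0.0639  0.151  -0.0234  1.3893 -0.0019 -0.0029]
tool shift [-0.1529  0.0216  0.0526]
tool turn /90deg [ 0.0003  0.2268 -0.0088]
```

drive_tool(
  commands=[
    [[0,0,0],[0,0.085,-0.004],-0.05],
    [[0,0,0],[0,0.085,-0.004],-0.05],
    [[0,0,0],[0,0,0],-0.05],
  ],
)

```text
t: 30.45
eef_pos: [0.48, 0.0297, 0.3494]
ee_rot: [-3.141, -0.265, -3.063]
contact_force: [0.4, 0.0, -0.3]
width: 0.0406
gripper_force: 0.0
```

```bash
python3 e.py .618 .0615 .299 3.1416 -.262 -3.057
```

```text
t 30.65 [0.4786 0.0294 0.3518] [-3.1408 -0.2598 -3.0619] 0.040597005588030054 [ 0.0642  0.3518  0.215   1.6923 -0.0047 -0.0152]
tool shift [-0.1503  0.0209  0.0146]
tool turn /90deg [ 0.0003  0.0014 -0.003 ]
```

drive_tool(
  commands=[
    [[-0.3,0.04,0.03],[0,0,-0.003],-0.05],
    [[-0.4,0.06,0.04],[0,0,0],-0.05],
    [[-0.4,0.06,0.04],[0,0,0],-0.05],
    [[-0.4,0.05,0.04],[0,0,0],-0.05],
    [[0,0,0],[0,0,0],-0.05],
  ],
)

```text
t: 31.28
eef_pos: [0.6183, 0.0625, 0.2969]
ee_rot: [3.141, -0.261, -3.056]
contact_force: [1.3, -0.2, -0.4]
width: 0.0407
gripper_force: 0.0
```

```bash
python3 e.py .588 .059 .188 3.1416 -.262 -3.057
```

```text
t 31.475 [0.6166 0.0619 0.2997] [ 3.141  -0.26   -3.0565] 0.04068848658064317 [0.098  0.6373 0.5632 1.7556 0.004  0.0125]
tool shift [-0.0009 -0.0005  0.1154]
tool turn /90deg [0.0003 0.0013 0.0003]
```

drive_tool(
  commands=[
    [[0,0,0.3],[0,0,0],-0.05],
    [[0,0,0.3],[0,0,0],-0.05],
    [[0,0,0.2],[0,0,0],-0.05],
    [[0,0,0.1],[0,0,0],-0.05],
    [[0,0,0.1],[0,0,0],-0.05],
    [[0,0,0],[0,0,0],-0.05],
  ],
)

```text
t: 32.22
eef_pos: [0.5913, 0.0598, 0.2021]
ee_rot: [3.141, -0.261, -3.056]
contact_force: [-0.6, 0.2, -0.3]
width: 0.0406
gripper_force: 0.0
```

drive_tool(
  commands=[
    [[0,0,0.1],[0,0,0],-0.05],
    [[0,0,0.03],[0,0,0],-0.05],
    [[0,0,0],[0,0,0],-0.3],
    [[0,0,0],[0,0,0],-0.5],
    [[0,0,0],[0,0,0],-0.6],
    [[0,0,0],[0,0,0],-0.8],
    [[0,0,0],[0,0,0],-1],
    [[0,0,0],[0,0,0],-1],
  ],
  force=40,
)

```text
t: 33.22
eef_pos: [0.5885, 0.0597, 0.1896]
ee_rot: [3.141, -0.261, -3.056]
contact_force: [0.4, 0.6, 2.2]
width: 0.0171
gripper_force: 40.4
```

The width is 17 mm and the side force is almost nil, so the grip is clean. I firm it up and start drawing along the knife's axis.

drive_tool(
  commands=[
    [[0,0,0],[0,0,0],-1],
    [[0,0,0],[0,0,0],-1],
    [[0.087,0,-0.05],[0,0,0],-1],
    [[0.087,0,-0.05],[0,0,0],-1],
    [[0.087,0,-0.05],[0,0,0],-1],
  ],
  force=90,
)

```text
t: 33.85
eef_pos: [0.5668, 0.0577, 0.2112]
ee_rot: [3.141, -0.26, -3.056]
contact_force: [2.0, 0.5, -1.1]
width: 0.017
gripper_force: 87.6
```

drive_tool(
  commands=[
    [[0.173,0,-0.1],[0,0,0],-1],
    [[0.26,0,-0.15],[0,0,0],-1],
    [[0.26,0,-0.15],[0,0,0],-1],
    [[0.26,0,-0.15],[0,0,0],-1],
    [[0.26,0,-0.15],[0,0,0],-1],
    [[0.173,0,-0.1],[0,0,0],-1],
    [[0,0,0],[0,0,0],-1],
  ],
)

```text
t: 34.72
eef_pos: [0.4531, 0.048, 0.3249]
ee_rot: [3.141, -0.26, -3.056]
contact_force: [-0.1, -0.5, -2.6]
width: 0.0169
gripper_force: 87.7
```

```bash
python3 e.py; python3 - <<'E'
from h import *
np.set_printoptions(precision=4,suppress=True)
S=robot.get_image("side");T=robot.get_image("top")
for n in["cooks_knife","knife_tip","knife_grip","knife_heel","blade_mid"]:
  for im in(S,T): print(n,[(round(d["score"],2),np.round(d["position"][::-1],1).tolist()) for d in robot.spot_point(n,im)[:2]])
o=np.array([.588,.059,.188])+np.array([-.7045,-.06,.707])*.19+np.array([-.258,-.022,-.966])*.003+np.array([.7045,.06,-.707])*.045
kx=np.array([.7045,.06,-.707]);kz=np.array([.7045,.06,.707])
for n,p in(("org",o),("tip",o+kx*.15),("mid",o+kx*.075-kz*.01),("heel",o-kz*.03),("grip",o-kx*.045)): print(n,p,proj(S,p),proj(T,p))
E
```

```text
t 34.925 [0.4542 0.0481 0.3232] [ 3.1409 -0.2617 -3.0563] 0.016575765412149446 [0.1021 0.316  0.0841 1.6015 0.0051 0.0163]
cooks_knife [(0.58, [292.8, 180.8]), (0.25, [269.1, 219.0])]
cooks_knife [(0.66, [318.5, 230.4]), (0.25, [222.2, 266.5])]
knife_tip [(0.57, [327.1, 206.8])]
knife_tip [(0.57, [307.5, 219.8])]
knife_grip [(0.96, [282.4, 168.6]), (0.28, [340.0, 212.1])]
knife_grip [(0.7, [220.3, 265.7]), (0.69, [434.8, 263.5])]
knife_heel [(0.65, [284.6, 191.7]), (0.42, [264.8, 221.3])]
knife_heel []
blade_mid [(0.93, [312.7, 200.3]), (0.58, [338.9, 210.0])]
blade_mid []
org [0.4851 0.0502 0.2876] [292.8348 178.9314] [327.4414 243.0237]
tip [0.5907 0.0592 0.1816] [329.395  207.1408] [325.1605 220.4848]
mid [0.5309 0.0541 0.2275] [309.2413 196.4308] [326.4352 234.1871]
heel [0.4639 0.0484 0.2664] [285.0885 187.9736] [327.9936 251.9182]
grip [0.4534 0.0475 0.3194] [280.8091 169.6525] [328.2038 250.5574]
```

The knife is out, still at 45° in the hand, and the network points agree with the prediction. I retract and raise it, then level the blade.

drive_tool(
  commands=[
    [[0.31,0,-0.11],[0,0,0],-1],
    [[0.31,0,-0.11],[0,0,0],-1],
    [[0,0,0],[0,-0.1,0],-1],
    [[0,0,0],[0,-0.1,0],-1],
    [[0,0,0],[0,-0.1,0],-1],
    [[0,0,0],[0,-0.1,0],-1],
    [[0,0,0],[0,-0.1,0],-1],
    [[0,0,0],[0,0,0],-1],
  ],
)

```text
t: 36.52
eef_pos: [0.3949, 0.0429, 0.3573]
ee_rot: [3.141, 0.518, -3.057]
contact_force: [-0.1, -0.3, -1.6]
width: 0.0167
gripper_force: 87.7
```

```bash
python3 e.py; python3 - <<'E'
from scipy.spatial.transform import Rotation as Ro
import numpy as np
from cell import robot
np.set_printoptions(precision=4,suppress=True)
R=Ro.from_euler("xyz",robot.observe()["ee_rot"]);p=robot.observe()["eef_pos"]
g=np.array([.409,-.26,.30]);psi=-.57;N=7
for i in range(N):   # arc: rotate and shift together
    Rn=Ro.from_euler("xyz",[np.pi,.524,np.pi+.085+(psi-.085)*(i+1)/N]);q=p+(g-p)/(N-i)
    print(R.inv().apply(q-p)*10,(R.inv()*Rn).as_rotvec()/(np.pi/2));p,R=q,Rn
E
```

```text
t 36.725 [0.4005 0.0435 0.3618] [ 3.1407  0.5236 -3.0568] 0.016780587440524488 [ 0.1209 -0.3515 -0.5714  0.826  -0.0173  0.0313]
[ 0.0685 -0.4331  0.0637] [0.0303 0.0007 0.0514]
[ 0.0334 -0.4337  0.0844] [ 0.0298 -0.      0.0516]
[-0.0016 -0.4306  0.1047] [ 0.0298 -0.      0.0516]
[-0.0363 -0.4237  0.1247] [0.0298 0.     0.0516]
[-0.0702 -0.4131  0.1443] [ 0.0298 -0.      0.0516]
[-0.1031 -0.3988  0.1633] [0.0298 0.     0.0516]
[-0.1347 -0.3811  0.1816] [ 0.0298 -0.      0.0516]
```

drive_tool(
  commands=[
    [[0.07,-0.43,0.06],[0.03,0,0.052],-1],
    [[0.03,-0.43,0.08],[0.03,0,0.052],-1],
    [[0,-0.43,0.1],[0.03,0,0.052],-1],
    [[-0.04,-0.42,0.12],[0.03,0,0.052],-1],
    [[-0.07,-0.41,0.14],[0.03,0,0.052],-1],
    [[-0.1,-0.4,0.16],[0.03,0,0.052],-1],
    [[-0.13,-0.38,0.18],[0.03,0,0.052],-1],
    [[0,0,0],[0,0,0],-1],
  ],
)

```text
t: 37.72
eef_pos: [0.4067, -0.2616, 0.2998]
ee_rot: [3.141, 0.522, 2.563]
contact_force: [-0.1, 0.7, -1.3]
width: 0.0167
gripper_force: 88.5
```

```bash
python3 e.py .409 -.26 .175 3.1416 .524 2.5716;python3 - <<'E'
from h import *
np.set_printoptions(precision=4,suppress=True)
S=robot.get_image("side");T=robot.get_image("top")
p=robot.observe()["eef_pos"];ps=robot.observe()["ee_rot"][2]-np.pi
d=np.array([np.cos(ps),np.sin(ps),0]);u=np.array([0,0,1.]);o=p+.0015*d-.0026*u+.045*d
M=dict(cooks_knife=o,knife_tip=o+.15*d,knife_heel=o-.03*u,blade_mid=o+.075*d-.01*u,knife_grip=o-.045*d)
for n,x in M.items():
  for im in(S,T): print(n,proj(im,x),[(round(q["score"],2),np.round(q["position"][::-1],1).tolist()) for q in robot.spot_point(n,im)[:2]])
for im in(S,T): print([(round(q["score"],2),q["box"]) for q in robot.trace("cooks_knife",im)])
save(S,"fs.png");save(T,"ft.png")
E
```

```text
t 37.925 [ 0.4061 -0.2592  0.3   ] [3.1399 0.5222 2.5657] 0.016658720532252577 [-0.565  -0.1814 -0.6298  0.5996 -0.0033  0.0084]
tool shift [0.0599 0.0008 0.1098]
tool turn /90deg [-0.0008 -0.0012 -0.0032]
cooks_knife [325.3821 251.0099] [(0.63, [331.7, 250.3])]
cooks_knife [442.986  256.7837] [(0.42, [444.5, 254.4])]
knife_tip [401.3339 262.0839] [(0.9, [403.4, 262.2]), (0.62, [302.9, 249.2])]
knife_tip [468.4998 215.7816] []
knife_heel [324.9502 263.2341] [(0.58, [326.9, 266.5]), (0.55, [335.2, 292.7])]
knife_heel [440.8855 259.4072] [(0.42, [441.4, 255.8])]
blade_mid [362.5398 260.617 ] [(0.62, [365.4, 263.5])]
blade_mid [455.1101 237.0487] [(0.5, [454.7, 237.4])]
knife_grip [303.3239 247.7937] [(0.93, [306.8, 248.8])]
knife_grip [435.097  269.4619] [(0.57, [436.5, 270.0])]
[(0.91, [273.5, 240.3, 126.7, 30.2]), (0.54, [325.1, 264.2, 12.9, 33.2])]
[(0.72, [402.8, 234.4, 74.5, 52.1]), (0.58, [434.9, 255.4, 10.9, 14.2]), (0.25, [165.7, 269.2, 47.4, 24.0])]
```

The blade is level within about 1°, and its middle lies over the board centre to within a few mm. I lower it straight down.

drive_tool(
  commands=[
    [[0.1,0,0.17],[0,0,0],-1],
    [[0.15,0,0.26],[0,0,0],-1],
    [[0.15,0,0.26],[0,0,0],-1],
    [[0.15,0,0.26],[0,0,0],-1],
    [[0.07,0,0.13],[0,0,0],-1],
    [[0,0,0],[0,0,0],-1],
    [[0,0,0],[0,0,0],-1],
    [[0,0,0],[0,0,0],-1],
  ],
)

```text
t: 39.62
eef_pos: [0.4061, -0.259, 0.1768]
ee_rot: [3.14, 0.526, 2.566]
contact_force: [0.6, -0.2, -0.9]
width: 0.0168
gripper_force: 88.6
```

```bash
python3 e.py .406 -.26 .175;python3 - <<'E'
from h import *
np.set_printoptions(precision=4,suppress=True)
S=robot.get_image("side");T=robot.get_image("top");st=robot.observe()
print(np.abs(st["joint_vel"]).max(),st["contact_force"])
for n in("knife_tip","blade_mid","knife_grip","knife_heel"):
  q=[robot.spot_point(n,im)[:1] for im in(S,T)]
  if all(q): print(n,[round(x[0]["score"],2) for x in q],tri(S,q[0][0]["position"][::-1],T,q[1][0]["position"][::-1]))
  elif q[0]: print(n,"S",q[0][0]["position"][::-1], onz(S,*q[0][0]["position"][::-1],.172))
E
```

```text
t 39.825 [ 0.4057 -0.2587  0.1763] [3.1403 0.5253 2.566 ] 0.016786032613594334 [-0.5654 -0.0579 -0.8935  0.2104 -0.0038  0.0089]
tool shift [-0.0001 -0.0009  0.0016]
0.004838468115563519 [-0.4346 -0.143  -1.9853]
knife_tip [0.98, 0.32] (array([ 0.7991,  0.5393, -0.5935]), np.float64(0.5918340290267333))
blade_mid [0.88, 0.42] (array([ 0.5096, -0.3289,  0.1584]), np.float64(0.004820362513615186))
knife_grip [0.88, 0.61] (array([ 0.403 , -0.265 ,  0.1749]), np.float64(0.011318427104769045))
knife_heel [0.9, 0.59] (array([ 0.456 , -0.2892,  0.1453]), np.float64(0.004236828412017883))
```

```bash
python3 -c "
from cell import robot
print(robot.hand_in())"
```

```text
the job is handed in; nothing more can be done
None
```

I handed the job in at about 40 s of the 72 s allowed: both jars stand upright in the two empty tray compartments, and the cook's knife was drawn after that and is held level and still, edge about 13 cm above the board, with the middle of the blade measured within about 5 mm of the board's centre.

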